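Clamp a mortar mould on the vibrating table

ROBOT

A 7-joint arm with a two-finger parallel gripper is mounted at the origin on the work surface. World frame = base frame: x ahead of the robot, y to its left, z up, the work surface at z = 0. Lengths are in m, angles in rad, forces in N, time in s.
With the tool pointing down it reaches from about 0.4 to 0.875 m from the base axis. Payload 19.3 kg.
Tool frame: the origin (TCP) lies midway between the tips of the shut fingers; the grasp point (between the pads) lies 19 mm behind it (bot.pinch_z is the distance from the TCP to the grasp point, in m); z points along the fingers, y is the line along which they close (so a half turn about z gives the same grasp; the last joint's range is limited). The gripper opens to 85 mm and grips with 20 to 120 N. Pads are 22 mm wide; open, the fingers measure 114 mm over their backs; the gripper's body (76 mm by 85 mm) begins 54 mm behind the grasp point. The pads swing forward as they close: fully open they stand 13 mm farther back than shut.
Start: joints at [-1.383, 0.521, -0.036, 1.599, 0.021, 1.021, -0.113], TCP at [0.159, 0.604, 0.231] pointing down, gripper open.
Joint ranges: [-2.91, 2.91], [-0.3, 2.13], [-1.5, 1.42], [0.17, 2.43], [-1.26, 4.41], [0.16, 1.93], [-2.52, 2.52]. Speed limits (rad/s): [1.89, 1.89, 2.39, 2.39, 3.01, 3.01, 3.01].

INTERFACE

Orientations are given as [roll, pitch, yaw] about the fixed x, y, z axes, in that order (R = Rz(yaw) Ry(pitch) Rx(roll)).
In Python, from workcell import observe, viewer, bot gives the robot as it stands. The module is installed in compiled form; this text tells all that it offers.
- The arm moves only by the tool play_rows, never from a script. Its argument "motion" is a list of rows, each a list of 7 numbers: the shift along the tool's x, y, z in cm, then the turn, a rotation vector about the tool's x, y, z in rad, then the opening, from -1 (shut) to 1 (fully open), so that 0 is half open. A call has exactly 5 rows; each row is the pose to reach, as a shift and turn from the pose commanded when the call began, along the tool's axes at that moment; what a row does not reach only later rows make up. A row lasts 1/10 s, in which the tool goes at most 50 mm and 8.59 degrees, less where a joint would pass 70% of its speed; a pose out of reach is approached as far as the arm can. A call with a gripper value outside its range is refused whole. The fingers move at their own pace and stop on an object; "squeeze" is the grip in N (left out, the last holds). Time passes only in rows, so rows that repeat a pose let the fingers close, or fill a call up. It gives the time, the measured TCP pose, the force, the opening and the grip force at its end, in the units of the state.
- observe(): the state, without advancing time (a new reading comes with each control period).
- viewer.grab_frame(name): name is "scene" or "top"; returns (picture, depth): 400x640x3 uint8, red, green, blue; 400x640 float32, m along the optical axis (not along the pixel's ray), 0 where there is no reading.
- viewer.camera_info(name): a dict with "fx", "fy", "cx", "cy" (pixels), "k1" (the pictures are not rectified: a ray, as slopes to the right and down, at radius r is drawn at 1 + k1 r^2 times it, then the intrinsics apply), "R" (3x3) and "t" (3): a world point X has camera coordinates R X + t. Camera axes: x right, y down, z forward; pixel columns grow to the right and rows downward; lengths in m; the calibration is good to about 2 mm. A picture is of the moment at which its call begins. camera_info takes no time and is no camera call.
- bot.job_done(): hands the job in; it is judged then, once.
The state is a dict: "clock": time; "qpos": joint angles; "qd": joint speeds; "joint_efforts": joint torques, N m; "position": TCP position; "tool_rot": TCP orientation; "force": force on the tool from outside, world axes, zero at the start; "moment": the same for the moment, N m; "grip_width": finger opening in m; "finger_force": force on a finger pad.
Only numpy, scipy, OpenCV 4.12 (cv2) and the standard library are available. Lean on these libraries where they do the work, as an engineer would, in place of code of your own. Each camera call takes 0.05 s, during which the arm holds its last target. There are 200 camera calls.

TASK

Push the closed mould along its bed until it sits fully home against the stop column, then screw the clamp down by its bar knob until the foot holds the mould snugly, without over-tightening. Let go of the knob and leave the other things on the bench where they are.

Things in the scene. Friction and masses are not known exactly. Their poses are not given: they have to be found in the camera images.
- stand: Green fixed clamping stand. Origin: bench height, under the vertical screw axis; x along the bed to the stop column, z up. Base 310 (x -190 to 120) x 140 x 28 mm. Column 50 x 80, 142 mm high, front face at x = 70 mm; a motor on its -y side. An arm 44 mm wide, at heights 118 to 142 mm, reaches from it to x = -30 mm and carries the screw.
- stop (a point): Centre of the column's front face, 62.5 mm above the bench, axes as the stand; the mould's far end must come to bear on this face.
- mould: Loose closed aluminium prism mould, 180 x 56 x 45 mm high, about 0.5 to 0.9 kg. Origin: centre of its underside; x along its length to the stop, z up. Lies on the bed (top 38 to 42 mm above the bench) between two rails (8 mm high, 63 mm apart), 25 to 50 mm short of the stop. Already under the foot. Sliding it takes some 3 to 7 N.
- mould_near (a point): Centre of the mould's near end face (robot side), half-way up (22.5 mm above its underside); push here, towards the mould's +x.
- mould_far (a point): Centre of the mould's far end face, half-way up, axes as the mould.
- stem: Vertical 14 mm screw stem, moves only up and down, 5 mm per rad of the knob (steep quick thread); stays put under loads up to 30 N and, loaded harder, backs off to that when the knob is let go. Below the arm it carries a foot with a rubber pad 28 mm wide, set at an unknown length: 8 to 19 mm over the mould with the knob at 0, so contact must be felt. Origin: as the stand's at knob 0.
- knob_grip (a point): Centre of the black bar knob on the stem: 46 mm long (its x), 14 mm thick (its y), 24 mm high; centre 192 mm above the bench with the knob at 0, 5 mm lower per rad turned. The bare stem below it leaves 27 mm or more from this centre down to the arm's top. Grip it across its thickness from above; the hand must sink with it as it turns.
- knob (a joint): Knob turn in rad, grows clockwise from above (foot down); 0 to 0.5 at the start, 1.6 to 3.7 at contact, end stop 5.1. Free turning takes 0.15 N m of friction (at rest it can hide or reverse that much). Past contact the load climbs some 10 N per 0.1 rad; each 10 N adds 0.05 N m (or lifts a hand pressing down). Snug is about 20 N; under 8 N is loose; over 45 N, even briefly, too tight.
- mortar: Black mortar with a leaning pestle, 120 mm wide, 110 mm high: leave alone. Origin: centre of its underside.
- tin: Aluminium sample tin, 72 mm diameter, 80 mm high: leave alone. Origin: centre of its underside.
- tamper: Wooden T-shaped tamper lying flat, 152 x 70 x 22 mm: leave alone. Origin: in its underside, middle of the stick.
Mind the look-alikes: they are no part of the job. Several things have the shape of the mould; the one meant has the colours described above.

How it is judged:
By the outcome, as a careful person would: the job done as asked, in the order asked, and still so for the second after the job is handed in, with the robot touching nothing.
It also fails if it takes over 67 s, if anything falls off the work surface, if the arm or the gripper's body presses on something with over 40 N, if the wrist force passes 120 N, or if a joint passes its speed limit or range.

## Working session

There is one attempt and no reset: what is moved stays moved. The work goes in short steps, Python scripts to look and compute and a tool call to move; the robot and the scene stay as the last step left them, time stands still between calls to the robot, and variables do not carry over. Pictures are saved under pics/ and viewed, at most 10 in all, crops included, and the job is handed in when it is done.

Besides the shell and the picture viewer there is one more tool, called after ">>>" as name(argument=value, ...) on one line, values as JSON. play_rows: Moves the arm, as the interface text tells. Its arguments: {"type":"object","properties":{"motion":{"type":"array"},"squeeze":{"type":"number"}},"required":["motion"]}

```bash
mkdir -p pics; cat > h.py <<'E'
import numpy as np, cv2
from workcell import observe, viewer, bot
def grab(name,fn=None):
    p,d=viewer.grab_frame(name)
    if fn: cv2.imwrite('pics/'+fn,cv2.cvtColor(p,cv2.COLOR_RGB2BGR))
    np.savez('pics/'+name+'.npz',p=p,d=d)
    return p,d
def px(name,u,v,d=None,z=None):
    c=viewer.camera_info(name); K=np.array([[c['fx'],0,c['cx']],[0,c['fy'],c['cy']],[0,0,1]])
    s=cv2.undistortPoints(np.array([[[u,v]]],float),K,np.array([c['k1'],0,0,0,0.]))[0,0]
    R=np.array(c['R']);t=np.array(c['t']); ray=R.T@np.array([s[0],s[1],1]); o=-R.T@t
    if z is not None: return o+ray*(z-o[2])/ray[2]
    return o+ray*d
def proj(name,X):
    c=viewer.camera_info(name); K=np.array([[c['fx'],0,c['cx']],[0,c['fy'],c['cy']],[0,0,1]])
    R=np.array(c['R']);t=np.array(c['t'],float)
    return cv2.projectPoints(np.atleast_2d(X).astype(float),cv2.Rodrigues(R)[0],t,K,np.array([c['k1'],0,0,0,0.]))[0][:,0]
E
python3 - <<'E'
from h import *
import h
grab('scene','s0.png');grab('top','t0.png')
print({k:v for k,v in observe().items() if k!='joint_efforts'}, bot.pinch_z)
for n in('scene','top'): print(viewer.camera_info(n))
a=cv2.imread('pics/s0.png');b=cv2.imread('pics/t0.png')
E
```

```text
{'clock': 0.1, 'qpos': array([-1.38318559,  0.52193577, -0.03635358,  1.599934  ,  0.02122261,
        1.02107932, -0.11278205]), 'qd': array([-0.00093887, -0.00336878,  0.00021396, -0.00243796, -0.00059682,
        0.00167412,  0.00221926]), 'position': array([0.15930228, 0.60406104, 0.2308007 ]), 'tool_rot': array([-3.14062470e+00,  7.27912149e-05,  2.88382312e+00]), 'force': array([ 0.6151962 , -0.04156657, -0.28716831]), 'moment': array([-0.04791019, -0.05506598, -0.0010002 ]), 'finger_force': 0.0, 'grip_width': 0.08525555029109469} 0.0187
{'fx': 476.133604419632, 'fy': 476.133604419632, 'cx': 315.65300122735226, 'cy': 188.96954727233867, 'k1': 0.00664502651113263, 'R': array([[-0.32473305,  0.94571693, -0.0129585 ],
       [ 0.52648299,  0.16936369, -0.83314561],
       [-0.78572521, -0.27737235, -0.55290186]]), 't': array([ 0.16239463, -0.19022135,  1.91188913])}
{'fx': 426.6870403594172, 'fy': 426.6870403594172, 'cx': 319.89967513589, 'cy': 209.1793941052288, 'k1': 0.024905663382245164, 'R': array([[-0.01788424, -0.9997952 ,  0.00947116],
       [-0.99112725,  0.01647978, -0.1318908 ],
       [ 0.1317077 , -0.01174589, -0.991219  ]]), 't': array([-0.001456  ,  0.565808  ,  1.33456148])}
```

View pics/s0.png

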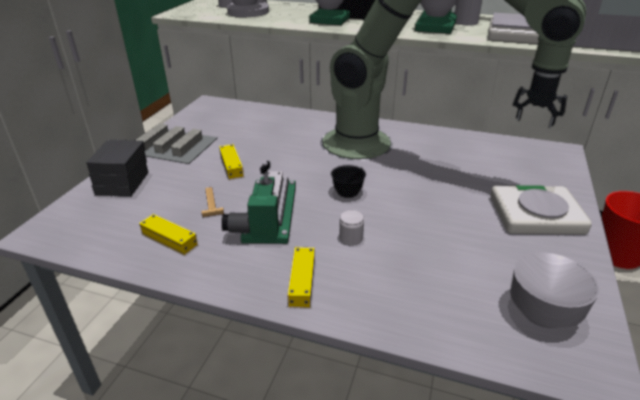

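View pics/t0.png

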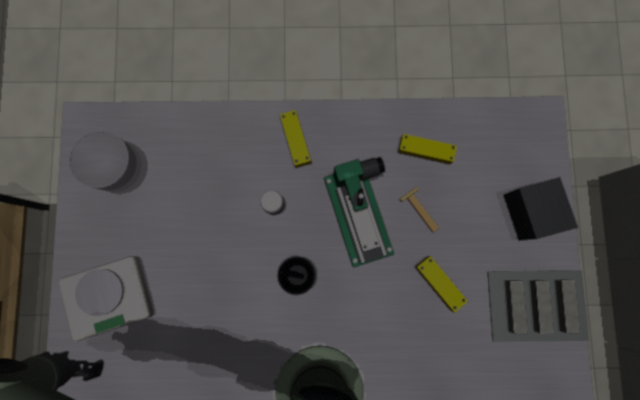

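The stand is at scene (265,210) and top (355,210). The mould-shaped candidates in the top view are yellow prisms at (296,138), (427,148) and (441,283), plus the aluminium one on the stand's bed at (365,230). Only the aluminium one fits the description. I'll confirm that in an enlarged crop.

```bash
python3 - <<'E'
from h import *
t=cv2.imread('pics/t0.png')[145:275,310:410]; s=cv2.imread('pics/s0.png')[150:250,210:310]
t=cv2.resize(t,None,fx=4.5,fy=4.5,interpolation=cv2.INTER_CUBIC);s=cv2.resize(s,(350,350),interpolation=cv2.INTER_CUBIC)
o=np.zeros((585,800,3),np.uint8);o[:,:450]=t;o[:350,450:]=s
cv2.imwrite('pics/c0.png',cv2.convertScaleAbs(o,alpha=1.5))
E
```

```text
(no output)
```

View pics/c0.png

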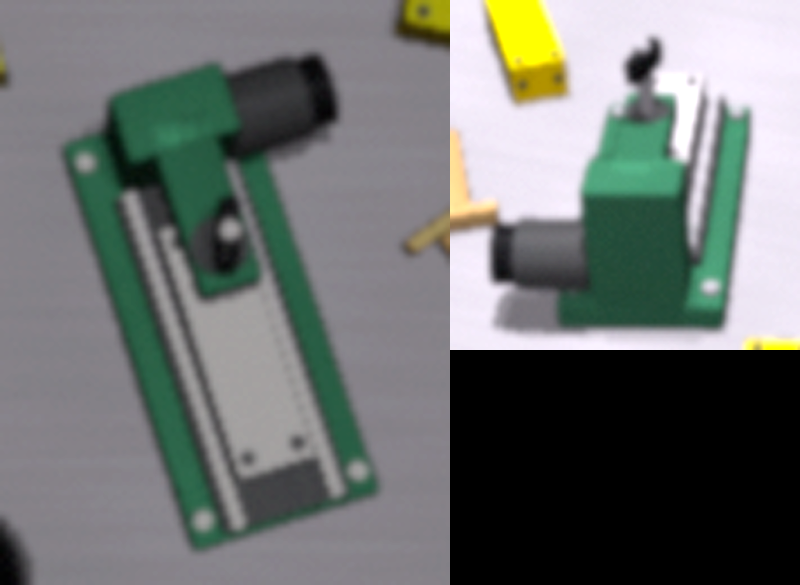

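The crop confirms it: the aluminium mould is on the green stand's bed, its near end at crop (278,466), with the black knob at crop (227,235). The yellow prisms are the look-alikes. Next I'll fit the poses.

```bash
python3 - <<'E'
from h import *
from scipy.optimize import least_squares
f=lambda x,y:((x+.5)/4.5-.5+310,(y+.5)/4.5-.5+145)
P=[(197,550,.028),(378,490,.028),(65,150,.028),(205,300,.142),(258,275,.142),(108,102,.142),(218,65,.142)]
L=np.array([(-.19,.07),(-.19,-.07),(.12,.07),(-.03,.022),(-.03,-.022),(.12,.04),(.12,-.04)])
W=np.array([px('top',*f(x,y),z=z)[:2] for x,y,z in P])
rot=lambda a:np.array([[np.cos(a),-np.sin(a)],[np.sin(a),np.cos(a)]])
r=least_squares(lambda q:((L@rot(q[2]).T+q[:2])-W).ravel(),[.6,-.1,0],loss='soft_l1',f_scale=.003)
print('stand',r.x,'res mm',(r.fun.reshape(-1,2)*1000).round(1).tolist())
o=r.x[:2];R=rot(r.x[2])
for z in(.083,.087):
  print('mould near corners local',[(R.T@(px('top',*f(x,y),z=z)[:2]-o)*1000).round(1) for x,y in((240,477),(315,455))])
for n in('top','scene'):
  D=np.load('pics/%s.npz'%n);p,d=D['p'],D['d'];c=viewer.camera_info(n)
  u0,v0=proj(n,[*o,.19])[0]
  pts=[]
  for v in range(int(v0)-25,int(v0)+26):
    for u in range(int(u0)-25,int(u0)+26):
      if d[v,u]>0:
        X=px(n,u,v,d=d[v,u]);l=R.T@(X[:2]-o)
        if X[2]>.160 and np.hypot(*l)<.04: pts.append([*l*1000,X[2]*1000,p[v,u].mean()])
  pts=np.array(pts);print(n,len(pts),pts[:,2].max() if len(pts) else 0)
  if len(pts):
    q=pts[pts[:,2]>175]; print(q.round(0).astype(int).tolist())
    C=np.cov(q[:,:2].T);w,V=np.linalg.eigh(C);print(q[:,:2].mean(0),np.sqrt(w),np.degrees(np.arctan2(V[1,1],V[0,1])))
E
```

```text
stand [ 0.57879616 -0.12530649  0.29852841] res mm [[-3.6, 0.3], [-2.4, -3.8], [3.2, 3.7], [-0.1, 1.4], [-3.3, -5.1], [3.5, 1.7], [2.8, -0.4]]
mould near corners local [array([-147.5,   29.5]), array([-149.2,  -24.1])]
mould near corners local [array([-147.5,   29.9]), array([-149.2,  -23.5])]
top 88 208.5321665958113
[[21, -3, 202, 24], [21, -6, 198, 19], [20, -8, 201, 20], [19, -12, 197, 42], [20, 1, 199, 27], [18, -2, 203, 16], [18, -4, 203, 13], [16, -7, 205, 16], [16, -10, 202, 31], [17, 2, 202, 21], [16, -1, 203, 12], [15, -4, 202, 16], [14, -6, 201, 16], [13, -9, 201, 27], [14, 3, 201, 20], [13, 0, 202, 19], [13, -3, 198, 27], [11, -5, 202, 29], [11, -8, 201, 30], [12, 3, 194, 24], [10, 1, 203, 39], [9, -1, 204, 57], [9, -5, 200, 59], [8, -8, 197, 49], [9, 5, 202, 36], [7, 3, 209, 65], [6, 0, 207, 86], [6, -3, 203, 89], [5, -6, 201, 78], [6, 5, 200, 47], [5, 3, 204, 80], [3, 1, 207, 100], [3, -2, 203, 104], [2, -5, 204, 96], [3, 7, 204, 50], [2, 4, 204, 82], [1, 2, 206, 100], [0, -1, 204, 103], [-1, -4, 205, 95], [4, 7, 183, 26], [0, 7, 201, 37], [-1, 5, 206, 68], [-2, 2, 203,
[... 477 characters left out ...]
1, 205, 15], [-12, 14, 196, 22], [-13, 11, 197, 12], [-14, 9, 198, 17], [-15, 7, 202, 17], [-16, 4, 202, 13], [-16, 1, 197, 21], [-14, 14, 190, 25], [-16, 13, 202, 13], [-17, 11, 204, 11], [-18, 8, 203, 8], [-19, 5, 204, 13], [-19, 2, 199, 21], [-16, 15, 187, 27], [-18, 13, 196, 15], [-19, 11, 199, 9], [-20, 8, 197, 10], [-21, 5, 198, 15], [-20, 9, 182, 19], [-21, 6, 181, 21]]
[-1.07743972  2.59920224] [ 4.24472691 13.0991856 ] 158.3257358931043Traceback (most recent call last):
  File "<stdin>", line 20, in <module>
  File "h.py", line 9, in px
    c=viewer.camera_info(name); K=np.array([[c['fx'],0,c['cx']],[0,c['fy'],c['cy']],[0,0,1]])
ValueError: time passes only in moves, steps and waits
```

```bash
cat >> h.py <<'E'
from scipy.spatial.transform import Rotation as Ro
O=np.array([.5788,-.1253]);A=.2985
def loc(x,y): return O+np.array([x*np.cos(A)-y*np.sin(A),x*np.sin(A)+y*np.cos(A)])
def mv(p,r,P,yaw):
    R=Ro.from_euler('xyz',r);T=Ro.from_euler('xyz',[np.pi,0,yaw])
    d=R.inv().apply(np.array(P)-p)*100; return np.r_[d,(R.inv()*T).as_rotvec()].round(2).tolist()
E
python3 - <<'E'
from h import *
s=observe();p,r=s['position'],s['tool_rot']
Y=A+np.pi
w=[.45,.30,.25]; s2=[*loc(-.19,0),.25]
print(mv(p,r,w,r[2]));print(mv(np.array(w),r,s2,Y), s2)
D=np.load('pics/top.npz')['d']
for n,u,v in(('mortar',296,275),('tin',272,202)): print(n,px('top',u,v,d=D[v,u]))
E
```

```text
[-35.86, -21.99, -1.9, -0.0, 0.0, -0.0]
[-7.16, -47.87, 0.05, -0.0, -0.0, -0.56] [np.float64(0.39720204804195636), np.float64(-0.18117650530092297), 0.25]
mortar [0.35831868 0.06700139 0.05318875]
tin [0.58407066 0.13751042 0.08683531]
```

>>> play_rows(motion=[[-4,-2.5,-0.5,0,0,0,-1],[-8,-5,-1,0,0,0,-1],[-12,-7.4,-1.5,0,0,0,-1],[-16,-9.8,-1.9,0,0,0,-1],[-20,-12.3,-1.9,0,0,0,-1]], squeeze=30)

```text
clock: 0.6
position: [0.3225, 0.433, 0.2507]
tool_rot: [3.141, 0.0, 2.884]
force: [1.3, 1.3, 0.3]
grip_width: 0.012
finger_force: 0.0
```

>>> play_rows(motion=[[-4,-2.4,0,0,0,0,-1],[-8,-4.8,0,0,0,0,-1],[-12,-7.2,0,0,0,0,-1],[-15.9,-9.7,0,0,0,0,-1],[-15.9,-9.7,0,0,0,0,-1]])

```text
clock: 1.1
position: [0.4542, 0.2946, 0.2502]
tool_rot: [-3.14, 0.002, 2.876]
force: [-0.9, 1.7, 0.1]
grip_width: 0.0002
finger_force: 0.0
```

>>> play_rows(motion=[[-0.7,-4.8,0,0,0,0,-1],[-1.4,-9.6,0,0,0,0,-1],[-2.1,-14.4,0,0,0,0,-1],[-2.8,-19.2,0,0,0,0,-1],[-3.5,-24,0,0,0,0,-1]])

```text
clock: 1.6
position: [0.4223, 0.0573, 0.2503]
tool_rot: [3.142, -0.0, 2.884]
force: [0.7, -1.3, 0.8]
grip_width: 0.0002
finger_force: 0.0
```

>>> play_rows(motion=[[-0.7,-4.8,0,0,0,-0.11,-1],[-1.4,-9.6,0,0,0,-0.22,-1],[-2.1,-14.4,0,0,0,-0.33,-1],[-2.8,-19.2,0,0,0,-0.44,-1],[-3.6,-23.9,0,0,0,-0.56,-1]])

```text
clock: 2.1
position: [0.4, -0.153, 0.2504]
tool_rot: [3.142, 0.0, -2.869]
force: [0.3, -0.3, -0.0]
grip_width: -0.0002
finger_force: 0.0
```

```bash
python3 - <<'E'
from h import *
s=observe();p,r=s['position'],s['tool_rot'];print(s['clock'],p,r,s['qpos'].round(2),s['force'])
Y=A+np.pi
print(mv(p,r,[*loc(-.185,0),.055],Y))
E
```

```text
2.1 [ 0.39998227 -0.15298155  0.25037702] [ 3.14155752e+00  9.86288253e-05 -2.86884565e+00] [-0.01  0.18  0.27  2.07 -0.06  0.89  2.14] [ 0.30997546 -0.30639361 -0.04380468]
[0.53, -2.63, 19.54, 0.0, 0.0, -0.03]
```

>>> play_rows(motion=[[0.5,-1.5,4,0,0,-0.03,-1],[0.5,-2.6,8,0,0,-0.03,-1],[0.5,-2.6,12,0,0,-0.03,-1],[0.5,-2.6,16,0,0,-0.03,-1],[0.5,-2.6,19.5,0,0,-0.03,-1]])

```text
clock: 2.6
position: [0.4022, -0.1775, 0.0534]
tool_rot: [3.141, -0.001, -2.843]
force: [2.4, -0.1, -0.5]
grip_width: -0.0001
finger_force: 0.0
```

>>> play_rows(motion=[[0,0,0,0,0,0,-1],[-0.3,0,0,0,0,0,-1],[-0.6,0,0,0,0,0,-1],[-0.9,0,0,0,0,0,-1],[-0.9,0,0,0,0,0,-1]])

```text
clock: 3.1
position: [0.4126, -0.1749, 0.0565]
tool_rot: [-3.14, 0.002, -2.842]
force: [-0.9, -0.4, 0.1]
grip_width: 0.0001
finger_force: 0.0
```

```bash
python3 - <<'E'
from h import *
s=observe();p,r=s['position'],s['tool_rot'];print(s['clock'],p,r,s['force'],s['qpos'].round(2))
c,q=np.cos(A),np.sin(A);d=p[:2]-O;print('local',c*d[0]+q*d[1],-q*d[0]+c*d[1])
a,_=grab('scene');b,_=grab('top')
s=cv2.cvtColor(a,4)[140:250,205:315];t=cv2.cvtColor(b,4)[145:275,310:410]
o=np.zeros((520,800,3),np.uint8);o[:,:400]=cv2.resize(t,(400,520),interpolation=2);o[:400,400:]=cv2.resize(s,(400,400),interpolation=2)
cv2.imwrite('pics/c1.png',cv2.convertScaleAbs(o,alpha=1.6))
E
```

```text
3.1 [ 0.41257357 -0.17488614  0.05650684] [-3.14043515e+00  2.18559073e-03 -2.84207545e+00] [-0.86439001 -0.41966986  0.14993481] [ 0.14  0.56  0.17  2.19 -0.23  0.4   2.36]
local -0.17345830922642538 0.0014916295671794227
```

View pics/c1.png

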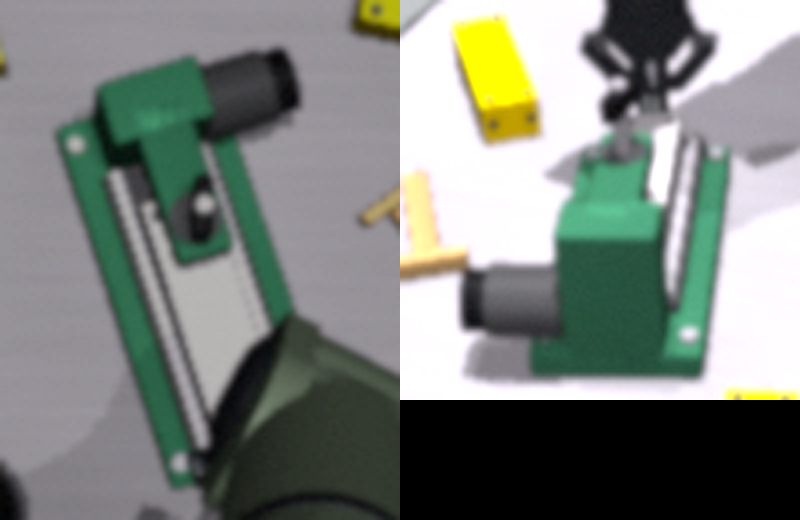

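The fingers are behind the mould's near end and lined up with it (scene crop (652,75)). In the top view the wrist hides the contact. Now I push in small steps.

>>> play_rows(motion=[[-0.3,0,0,0,0,0,-1],[-0.6,0,0,0,0,0,-1],[-0.9,0,0,0,0,0,-1],[-1.2,0,0,0,0,0,-1],[-1.5,0,0,0,0,0,-1]])

```text
clock: 3.7
position: [0.4255, -0.1705, 0.0552]
tool_rot: [3.141, -0.001, -2.843]
force: [-7.6, -3.4, 6.2]
grip_width: 0.0001
finger_force: 4.1
```

>>> play_rows(motion=[[-0.2,0,0,0,0,0,-1],[-0.4,0,0,0,0,0,-1],[-0.6,0,0,0,0,0,-1],[-0.8,0,0,0,0,0,-1],[-1,0,0,0,0,0,-1]])

```text
clock: 4.2
position: [0.4341, -0.1679, 0.0552]
tool_rot: [3.141, -0.002, -2.844]
force: [-8.1, -2.9, 5.7]
grip_width: 0.0001
finger_force: 4.0
```

>>> play_rows(motion=[[-0.2,0,0,0,0,0,-1],[-0.4,0,0,0,0,0,-1],[-0.6,0,0,0,0,0,-1],[-0.8,0,0,0,0,0,-1],[-1,0,0,0,0,0,-1]])

```text
clock: 4.7
position: [0.4437, -0.165, 0.0552]
tool_rot: [3.141, -0.002, -2.844]
force: [-8.1, -2.7, 5.5]
grip_width: -0.0002
finger_force: 4.1
```

>>> play_rows(motion=[[-0.2,0,0,0,0,0,-1],[-0.4,0,0,0,0,0,-1],[-0.6,0,0,0,0,0,-1],[-0.8,0,0,0,0,0,-1],[-1,0,0,0,0,0,-1]])

```text
clock: 5.2
position: [0.4532, -0.162, 0.0552]
tool_rot: [3.141, -0.002, -2.844]
force: [-7.4, -2.7, 6.1]
grip_width: 0.0002
finger_force: 4.1
```

>>> play_rows(motion=[[-0.1,0,0,0,0,0,-1],[-0.2,0,0,0,0,0,-1],[-0.3,0,0,0,0,0,-1],[-0.4,0,0,0,0,0,-1],[-0.5,0,0,0,0,0,-1]])

```text
clock: 5.7
position: [0.4579, -0.1606, 0.0552]
tool_rot: [3.141, -0.002, -2.844]
force: [-8.3, -2.9, 6.1]
grip_width: 0.0
finger_force: 4.1
```

>>> play_rows(motion=[[-0.1,0,0,0,0,0,-1],[-0.2,0,0,0,0,0,-1],[-0.3,0,0,0,0,0,-1],[-0.3,0,0,0,0,0,-1],[-0.3,0,0,0,0,0,-1]])

```text
clock: 6.2
position: [0.461, -0.1596, 0.0552]
tool_rot: [3.141, -0.002, -2.843]
force: [-5.8, -2.5, 5.0]
grip_width: 0.0001
finger_force: 3.3
```

>>> play_rows(motion=[[-0.1,0,0,0,0,0,-1],[-0.2,0,0,0,0,0,-1],[-0.3,0,0,0,0,0,-1],[-0.3,0,0,0,0,0,-1],[-0.3,0,0,0,0,0,-1]])

```text
clock: 6.7
position: [0.4638, -0.1588, 0.0551]
tool_rot: [3.141, -0.002, -2.843]
force: [-6.9, -2.3, 5.3]
grip_width: -0.0
finger_force: 3.7
```

>>> play_rows(motion=[[-0.1,0,0,0,0,0,-1],[-0.2,0,0,0,0,0,-1],[-0.3,0,0,0,0,0,-1],[-0.3,0,0,0,0,0,-1],[-0.3,0,0,0,0,0,-1]])

```text
clock: 7.2
position: [0.4637, -0.1587, 0.0549]
tool_rot: [3.139, -0.007, -2.845]
force: [-23.2, -6.8, 16.5]
grip_width: 0.0002
finger_force: 12.3
```

Force jumped to 24 N with no further travel, so the mould is home. Now I back off, rise and work out the knob.

>>> play_rows(motion=[[1,0,0,0,0,0,-1],[2.5,0,0,0,0,0,-1],[2.5,0,-5,0,0,0,-1],[2.5,0,-10,0,0,0,0],[2.5,0,-15,0,0,0,1]])

```text
clock: 7.7
position: [0.4427, -0.1652, 0.2069]
tool_rot: [3.141, -0.001, -2.843]
force: [1.1, 0.3, 0.2]
grip_width: 0.0281
finger_force: 0.0
```

>>> play_rows(motion=[[0,0,-5,0,0,0,1],[0,0,-5,0,0,0,1],[0,0,-5,0,0,0,1],[0,0,-5,0,0,0,1],[0,0,-5,0,0,0,1]])

```text
clock: 8.2
position: [0.4431, -0.165, 0.2541]
tool_rot: [3.141, -0.002, -2.843]
force: [1.0, 0.0, -0.2]
grip_width: 0.0854
finger_force: 0.0
```

```bash
python3 - <<'E'
from h import *
s=observe();p,r=s['position'],s['tool_rot'];print(s['clock'],p,r,s['force'],s['moment'])
g,d=grab('top','t2.png'); g2,d2=grab('scene')
u0,v0=proj('top',[*O,.2])[0].astype(int);pts=[]
for v in range(v0-18,v0+19):
  for u in range(u0-18,u0+19):
    if d[v,u]>0:
      X=px('top',u,v,d=d[v,u])
      if .194<X[2]<.212: pts.append(X)
q=np.array(pts);print(len(q),q.mean(0),q.max(0))
(c,wh,a)=cv2.minAreaRect((q[:,:2]*1000).astype(np.float32));print('rect mm',c,wh,a)
w,V=np.linalg.eigh(np.cov(q[:,:2].T));print('ang',np.degrees(np.arctan2(V[1,1],V[0,1])),np.sqrt(w)*np.sqrt(12)*1000)
t=cv2.cvtColor(g,4)[145:275,310:410];sc=cv2.cvtColor(g2,4)[140:250,205:315]
o=np.zeros((520,800,3),np.uint8);o[:,:400]=cv2.resize(t,(400,520),interpolation=2);o[:400,400:]=cv2.resize(sc,(400,400),interpolation=2)
cv2.imwrite('pics/c2.png',cv2.convertScaleAbs(o,alpha=1.6))
E
```

```text
8.2 [ 0.44312803 -0.16495474  0.25413247] [ 3.14061325e+00 -1.95059047e-03 -2.84294081e+00] [ 1.00286616  0.01928471 -0.19126656] [-0.04143935 -0.04341813 -0.0140222 ]
77 [ 0.57858849 -0.12388467  0.20181298] [ 0.60096743 -0.11734002  0.20891754]
rect mm (579.104736328125, -123.90927124023438) (12.309489250183105, 43.8864860534668) 88.79830932617188
ang 177.59577683525237 [13.73821008 44.77849583]
```

View pics/c2.png

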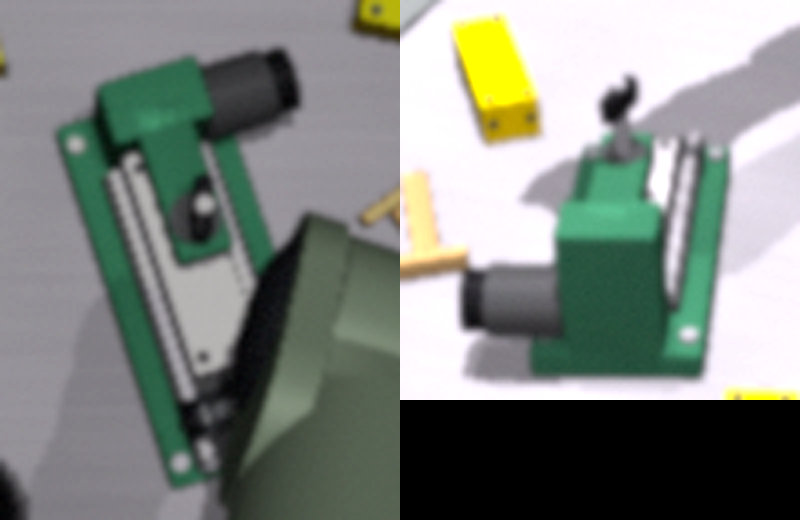

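The mould's far end now meets the column (top crop (130,160)) and the knob is free at top crop (203,207). Now I go over the knob.

>>> play_rows(motion=[[-3.5,0,0,0,0,0.085,1],[-7,0,0,0,0,0.17,1],[-10.6,0,0,0,0,0.256,1],[-14.2,-0.1,0,0,0,0.342,1],[-14.2,-0.1,0,0,0,0.342,1]])

```text
clock: 8.8
position: [0.5828, -0.1218, 0.2536]
tool_rot: [3.142, -0.001, 3.099]
force: [-1.6, 0.2, -0.1]
grip_width: 0.085
finger_force: 0.0
```

```bash
python3 - <<'E'
from h import *
s=observe();p,r=s['position'],s['tool_rot'];print(s['clock'],p,r,s['force'],s['moment'],s['qpos'].round(2))
print(mv(p,r,[.5788,-.1243,.174],3.098))
E
```

```text
8.8 [ 0.58279991 -0.12182418  0.25355895] [ 3.14150068e+00 -1.06277286e-03  3.09867279e+00] [-1.58904497  0.17976104 -0.0823094 ] [-0.00889871  0.07151074  0.01321893] [-0.14  0.47  0.35  1.67 -0.18  1.03  1.8 ]
[0.38, -0.27, 7.96, 0.0, -0.0, 0.0]
```

>>> play_rows(motion=[[0,0,1,0,0,0,1],[0,0,2,0,0,0,1],[0,0,3,0,0,0,1],[0,0,3,0,0,0,1],[0,0,3,0,0,0,1]])

```text
clock: 9.3
position: [0.5795, -0.1244, 0.2252]
tool_rot: [3.141, -0.0, 3.098]
force: [0.6, 0.1, 0.1]
grip_width: 0.0856
finger_force: 0.0
```

>>> play_rows(motion=[[0.05,0,1.5,0,0,0,1],[0.05,0,3,0,0,0,1],[0.05,0,4.2,0,0,0,1],[0.05,0,5.1,0,0,0,1],[0.05,0,5.1,0,0,0,1]])

```text
clock: 9.8
position: [0.5789, -0.1241, 0.1735]
tool_rot: [3.141, -0.001, 3.098]
force: [1.0, -0.9, 1.2]
grip_width: 0.0855
finger_force: 0.0
```

>>> play_rows(motion=[[0,0,0,0,0,0,-1],[0,0,0,0,0,0,-1],[0,0,0,0,0,0,-1],[0,0,0,0,0,0,-1],[0,0,0,0,0,0,-1]], squeeze=40)

```text
clock: 10.3
position: [0.5794, -0.1254, 0.1747]
tool_rot: [-3.14, 0.001, 3.098]
force: [-3.3, -23.0, 12.5]
grip_width: 0.0131
finger_force: 44.0
```

```bash
python3 - <<'E'
from h import *
s=observe();print(s)
E
```

```text
{'clock': 10.3, 'qpos': array([-0.11082912,  0.55771076,  0.3222535 ,  1.75642798, -0.22066622,
        0.86202581,  1.83711056]), 'qd': array([ 0.01870059, -0.00700041,  0.04334337, -0.00728609,  0.03600031,
       -0.01311126, -0.00098027]), 'joint_efforts': array([-17.55935848, -84.70667124,  -7.88797081, -28.77950191,
        -7.1792601 ,   2.53236718,   0.26445284]), 'position': array([ 0.57942591, -0.1253773 ,  0.17472102]), 'tool_rot': array([-3.14001085e+00,  8.28400302e-04,  3.09785975e+00]), 'force': array([ -3.29412688, -23.04352862,  12.47436581]), 'moment': array([-4.12172564,  0.45898914, -0.25056837]), 'finger_force': 43.96475689485669, 'grip_width': 0.013115833521431542}
```

>>> play_rows(motion=[[0.05,-0.07,-0.06,0,0,0,-1],[0.05,-0.13,-0.12,0,0,0,-1],[0.05,-0.13,-0.12,0,0,0,-1],[0.05,-0.13,-0.12,0,0,0,-1],[0.05,-0.13,-0.12,0,0,0,-1]])

```text
clock: 10.8
position: [0.5793, -0.1257, 0.175]
tool_rot: [-3.141, 0.001, 3.098]
force: [7.6, -3.7, -13.9]
grip_width: 0.0132
finger_force: 39.7
```

```bash
python3 - <<'E'
from h import *
s=observe();print(s['position'],s['force'],s['moment'],s['tool_rot'])
E
```

```text
[ 0.57927151 -0.12566057  0.1750127 ] [  7.60923111  -3.68455579 -13.94096172] [-0.66553768 -1.73682784 -0.13853854] [-3.14106045e+00  8.61420287e-04  3.09827250e+00]
```

>>> play_rows(motion=[[-0.04,-0.02,0.06,0,0,0,-1],[-0.04,-0.02,0.11,0,0,0.1,-1],[-0.04,-0.02,0.16,0,0,0.2,-1],[-0.04,-0.02,0.21,0,0,0.3,-1],[-0.04,-0.02,0.21,0,0,0.3,-1]])

```text
clock: 11.3
position: [0.5794, -0.1254, 0.1734]
tool_rot: [-3.142, 0.0, 2.797]
force: [2.5, 0.4, -2.7]
grip_width: 0.013
finger_force: 41.6
```

```bash
cat > st.py <<'E'
from h import *
s=observe();print(s['clock'],s['position'],s['force'].round(1),s['moment'].round(3),s['tool_rot'][2],s['qpos'][6])
R=Ro.from_euler('xyz',s['tool_rot']);print('tool f',R.inv().apply(s['force']).round(1),'tau7',s['joint_efforts'][6], 'turned',(3.098-s['tool_rot'][2])%(2*np.pi))
E
python3 st.py
```

```text
11.3 [ 0.57938976 -0.12541952  0.17336462] [ 2.5  0.4 -2.7] [-0.086 -0.656 -0.113] 2.796758997773656 1.5911656283031672
tool f [-2.2  1.2  2.7] tau7 -2.3471208661794662 turned 0.30124100222634365
```

>>> play_rows(motion=[[0,0,0.05,0,0,0.1,-1],[0,0,0.1,0,0,0.2,-1],[0,0,0.15,0,0,0.3,-1],[0,0,0.2,0,0,0.4,-1],[0,0,0.25,0,0,0.5,-1]])

```text
clock: 11.8
position: [0.5796, -0.1251, 0.1709]
tool_rot: [3.141, 0.0, 2.298]
force: [4.7, 2.1, -4.1]
grip_width: 0.0135
finger_force: 40.9
```

```bash
cat >> st.py <<'E'
print('G',s['moment'][2]+.005*s['force'][2])
E
python3 st.py
```

```text
11.8 [ 0.57960779 -0.12512531  0.17093985] [ 4.7  2.1 -4.1] [ 0.341 -1.023  0.161] 2.298458348354304 1.1858869190039296
tool f [-1.5  4.9  4.1] tau7 2.5015099346637726 turned 0.7995416516456957
G 0.14039257616574743
```

>>> play_rows(motion=[[-0.02,0.03,0.06,0,0,0.08,-1],[-0.02,0.03,0.1,0,0,0.16,-1],[-0.02,0.03,0.14,0,0,0.24,-1],[-0.02,0.03,0.18,0,0,0.32,-1],[-0.02,0.03,0.22,0,0,0.4,-1]])

```text
clock: 12.3
position: [0.5799, -0.1249, 0.1689]
tool_rot: [3.141, -0.001, 1.899]
force: [3.6, 2.9, 0.0]
grip_width: 0.0136
finger_force: 41.5
```

```bash
python3 st.py
```

```text
12.3 [ 0.57993902 -0.12494504  0.16889034] [3.6 2.9 0. ] [ 0.523 -0.646  0.13 ] 1.8992993893912962 0.8648449168296457
tool f [ 1.6  4.4 -0. ] tau7 1.9761277735233307 turned 1.1987006106087037
G 0.1300778906578452
```

>>> play_rows(motion=[[0.01,0.03,0.02,0,0,0.04,-1],[0.01,0.03,0.04,0,0,0.08,-1],[0.01,0.03,0.06,0,0,0.12,-1],[0.01,0.03,0.08,0,0,0.16,-1],[0.01,0.03,0.1,0,0,0.2,-1]])

```text
clock: 12.8
position: [0.5801, -0.1249, 0.1679]
tool_rot: [3.141, -0.001, 1.701]
force: [2.6, 1.6, 0.9]
grip_width: 0.0134
finger_force: 41.6
```

```bash
python3 st.py
```

```text
12.8 [ 0.58008473 -0.12494386  0.16788505] [2.6 1.6 0.9] [ 0.321 -0.62   0.153] 1.7007873850074942 0.7057624154882185
tool f [ 1.3  2.8 -0.9] tau7 0.9236853383481503 turned 1.3972126149925057
G 0.1574635893818823
```

>>> play_rows(motion=[[0.01,0.02,0.02,0,0,0.04,-1],[0.01,0.02,0.04,0,0,0.08,-1],[0.01,0.02,0.06,0,0,0.12,-1],[0.01,0.02,0.08,0,0,0.16,-1],[0.01,0.02,0.1,0,0,0.2,-1]])

```text
clock: 13.3
position: [0.5803, -0.1249, 0.1669]
tool_rot: [3.141, -0.001, 1.501]
force: [2.3, 0.8, 2.5]
grip_width: 0.0133
finger_force: 41.6
```

```bash
python3 st.py
```

```text
13.3 [ 0.58027351 -0.12489242  0.16688843] [2.3 0.8 2.5] [ 0.173 -0.506  0.121] 1.5006780931454347 0.5456934744909966
tool f [ 1.   2.2 -2.5] tau7 0.9233668819069862 turned 1.5973219068545652
G 0.13364456149979081
```

>>> play_rows(motion=[[0.01,0.02,0.01,0,0,0.04,-1],[0.01,0.02,0.03,0,0,0.08,-1],[0.01,0.02,0.05,0,0,0.12,-1],[0.01,0.02,0.07,0,0,0.16,-1],[0.01,0.02,0.09,0,0,0.2,-1]])

```text
clock: 13.8
position: [0.5804, -0.125, 0.1659]
tool_rot: [3.141, -0.001, 1.301]
force: [2.1, 0.2, -0.2]
grip_width: 0.0129
finger_force: 41.4
```

```bash
python3 st.py
```

```text
13.8 [ 0.58043486 -0.12495149  0.16592435] [ 2.1  0.2 -0.2] [-0.056 -0.592  0.124] 1.3005975165023238 0.385679740689211
tool f [0.7 1.9 0.2] tau7 0.9172050654888153 turned 1.797402483497676
G 0.12266393529530933
```

>>> play_rows(motion=[[0.01,0.01,0.02,0,0,0.04,-1],[0.01,0.01,0.04,0,0,0.08,-1],[0.01,0.01,0.06,0,0,0.12,-1],[0.01,0.01,0.08,0,0,0.16,-1],[0.01,0.01,0.1,0,0,0.2,-1]])

```text
clock: 14.3
position: [0.5806, -0.125, 0.1649]
tool_rot: [3.141, -0.0, 1.101]
force: [3.1, -0.2, -0.1]
grip_width: 0.0133
finger_force: 41.5
```

```bash
python3 st.py
```

```text
14.3 [ 0.5805865  -0.12497846  0.16490621] [ 3.1 -0.2 -0.1] [-0.171 -0.696  0.195] 1.1005346004658512 0.22546893147666516
tool f [1.3 2.8 0.1] tau7 0.906883031129837 turned 1.9974653995341487
G 0.19470949646996003
```

>>> play_rows(motion=[[0,0.01,0.01,0,0,0.01,-1],[0,0.01,0.01,0,0,0.02,-1],[0,0.01,0.02,0,0,0.03,-1],[0,0.01,0.02,0,0,0.04,-1],[0,0.01,0.03,0,0,0.06,-1]])

```text
clock: 14.8
position: [0.5806, -0.125, 0.1646]
tool_rot: [3.141, -0.0, 1.038]
force: [5.3, 1.6, 1.7]
grip_width: 0.0135
finger_force: 41.7
```

```bash
python3 st.py
```

```text
14.8 [ 0.58060496 -0.1250371   0.16460397] [5.3 1.6 1.7] [ 0.146 -1.036  0.198] 1.0379946125307984 0.17527849615944247
tool f [ 4.1  3.8 -1.7] tau7 0.6326012313365936 turned 2.0600053874692015
G 0.20610772753441378
```

>>> play_rows(motion=[[0.01,0.02,0.01,0,0,0.01,-1],[0.01,0.02,0.01,0,0,0.02,-1],[0.01,0.02,0.02,0,0,0.03,-1],[0.01,0.02,0.02,0,0,0.04,-1],[0.01,0.02,0.03,0,0,0.06,-1]])

```text
clock: 15.3
position: [0.5807, -0.1251, 0.1643]
tool_rot: [3.142, -0.0, 0.977]
force: [3.7, 2.4, 4.9]
grip_width: 0.0132
finger_force: 42.2
```

```bash
python3 st.py
```

```text
15.3 [ 0.58068623 -0.12509094  0.16429171] [3.7 2.4 4.9] [ 0.489 -0.698  0.185] 0.9773856160536094 0.12650182614176916
tool f [ 4.1  1.7 -4.9] tau7 0.5924857780337334 turned 2.1206143839463905
G 0.20915054944265965
```

>>> play_rows(motion=[[0.01,0.02,0,0,0,0,-1],[0.01,0.02,0,0,0,0,-1],[0.01,0.02,0,0,0,0,-1],[0.01,0.02,0,0,0,0.02,-1],[0.01,0.02,0.02,0,0,0.06,-1]])

```text
clock: 15.8
position: [0.5807, -0.1251, 0.164]
tool_rot: [-3.141, -0.0, 0.917]
force: [3.7, 2.9, 4.5]
grip_width: 0.0132
finger_force: 42.1
```

```bash
python3 st.py
```

```text
15.8 [ 0.58071667 -0.12513224  0.16401371] [3.7 2.9 4.5] [ 0.5   -0.615  0.157] 0.9165193327761834 0.0774388258888858
tool f [ 4.5  1.2 -4.5] tau7 1.351221464574337 turned 2.1814806672238163
G 0.1793210362867283
```

>>> play_rows(motion=[[0.01,0.01,0,0,0,0.02,-1],[0.01,0.01,0,0,0,0.04,-1],[0.01,0.01,0.01,0,0,0.06,-1],[0.01,0.01,0.02,0,0,0.08,-1],[0.01,0.01,0.03,0,0,0.1,-1]])

```text
clock: 16.3
position: [0.5808, -0.1252, 0.1636]
tool_rot: [-3.141, 0.0, 0.817]
force: [1.7, 2.3, 1.2]
grip_width: 0.0135
finger_force: 41.6
```

```bash
python3 st.py
```

```text
16.3 [ 0.58079156 -0.12515771  0.16357797] [1.7 2.3 1.2] [ 0.342 -0.344  0.277] 0.8168386763576141 -0.0032095850787445244
tool f [ 2.9 -0.3 -1.2] tau7 0.25189180858433247 turned 2.2811613236423858
G 0.2827764220050334
```

>>> play_rows(motion=[[0.01,0,0,0,0,-0.015,-1],[0.01,0,-0.01,0,0,-0.03,-1],[0.01,0,-0.02,0,0,-0.045,-1],[0.01,0,-0.03,0,0,-0.06,-1],[0.01,0,-0.04,0,0,-0.08,-1]])

```text
clock: 16.8
position: [0.5808, -0.1251, 0.164]
tool_rot: [-3.141, 0.0, 0.9]
force: [-0.8, 1.2, -2.0]
grip_width: 0.0134
finger_force: 41.5
```

```bash
python3 st.py
```

```text
16.8 [ 0.58077348 -0.12511315  0.16398495] [-0.8  1.2 -2. ] [ 0.276  0.106 -0.007] 0.8997783285185903 0.06358155488695032
tool f [ 0.4 -1.4  2. ] tau7 -0.6038274988532066 turned 2.1982216714814093
G -0.017426808132890714
```

>>> play_rows(motion=[[0,0,0,0,0,0,-1],[0,0,0,0,0,-0.005,-1],[0,0,0,0,0,-0.01,-1],[0,0,-0.01,0,0,-0.015,-1],[0,0,-0.01,0,0,-0.03,-1]])

```text
clock: 17.3
position: [0.5808, -0.1251, 0.1641]
tool_rot: [-3.141, 0.0, 0.929]
force: [-3.7, 1.7, -0.5]
grip_width: 0.0135
finger_force: 41.6
```

```bash
python3 st.py
```

```text
17.3 [ 0.58079664 -0.12510084  0.16411704] [-3.7  1.7 -0.5] [ 0.246  0.572 -0.097] 0.9289998135129005 0.0870779413145194
tool f [-0.9 -3.9  0.5] tau7 -0.5903069861233234 turned 2.169000186487099
G -0.0992898010078057
```

>>> play_rows(motion=[[0,-0.01,0,0,0,0.01,-1],[0,-0.01,0,0,0,0.02,-1],[0,-0.01,0.01,0,0,0.03,-1],[0,-0.01,0.01,0,0,0.045,-1],[0,-0.01,0.02,0,0,0.06,-1]])

```text
clock: 17.8
position: [0.5808, -0.1251, 0.1639]
tool_rot: [-3.141, 0.0, 0.867]
force: [-2.3, 0.5, -8.1]
grip_width: 0.0136
finger_force: 40.5
```

```bash
python3 st.py; python3 - <<'E'
from h import *
for i in range(6):
    viewer.grab_frame('top'); s=observe();print(s['moment'][2].round(3),s['force'][2].round(1),s['tool_rot'][2].round(4))
E
```

```text
17.8 [ 0.58082894 -0.12514828  0.1639032 ] [-2.3  0.5 -8.1] [-0.041  0.502  0.246] 0.8669922065853743 0.037082990457851454
tool f [-1.1 -2.1  8.1] tau7 0.12807240709662437 turned 2.2310077934146255
G 0.20550841392835612
0.225 -6.0 0.8661
0.13 -6.8 0.8674
0.172 -7.1 0.8681
0.063 -7.6 0.8682
0.085 -7.9 0.8683
0.084 -9.6 0.8684
```

>>> play_rows(motion=[[0,0,0.02,0,0,-0.04,-1],[0,0,0,0,0,-0.08,-1],[0,0,-0.02,0,0,-0.12,-1],[0,0,-0.04,0,0,-0.16,-1],[0,0,-0.06,0,0,-0.2,-1]])

```text
clock: 18.6
position: [0.5807, -0.125, 0.1648]
tool_rot: [-3.141, -0.0, 1.07]
force: [-5.4, 0.8, -2.7]
grip_width: 0.0134
finger_force: 41.5
```

```bash
python3 st.py
```

```text
18.6 [ 0.58072735 -0.12500831  0.16478526] [-5.4  0.8 -2.7] [ 0.191  0.976 -0.111] 1.0697257662193722 0.20052564536388598
tool f [-1.9 -5.2  2.7] tau7 -0.9271425940096378 turned 2.0282742337806274
G -0.1246784771372218
```

>>> play_rows(motion=[[0,0,0.02,0,0,0.04,-1],[0,0,0.04,0,0,0.08,-1],[0,0,0.06,0,0,0.12,-1],[0,0,0.08,0,0,0.16,-1],[0,0,0.1,0,0,0.2,-1]])

```text
clock: 19.1
position: [0.5809, -0.1251, 0.1638]
tool_rot: [-3.141, -0.0, 0.867]
force: [-5.0, 0.6, -1.8]
grip_width: 0.0131
finger_force: 41.1
```

```bash
python3 st.py
```

```text
19.1 [ 0.58085249 -0.12511873  0.16382341] [-5.   0.6 -1.8] [0.029 0.874 0.211] 0.8668605097848863 0.03742231394612405
tool f [-2.8 -4.2  1.8] tau7 0.7896482013165951 turned 2.2311394902151136
G 0.2017326498705166
```

>>> play_rows(motion=[[0,0,0,0,0,0,-1],[0,0,0,0,0,0,-1],[0,0,0,0,0,0,-1],[0,0,0.01,0,0,0.02,-1],[0,0,0.03,0,0,0.05,-1]])

```text
clock: 19.6
position: [0.5809, -0.1251, 0.1636]
tool_rot: [-3.142, -0.0, 0.819]
force: [-5.1, 0.1, 1.1]
grip_width: 0.0134
finger_force: 41.6
```

```bash
python3 st.py; python3 - <<'E'
from h import *
for i in range(2):
    viewer.grab_frame('top'); s=observe();print(s['moment'][2].round(3),s['force'][2].round(1),s['tool_rot'][2].round(4))
E
```

```text
19.6 [ 0.58090046 -0.12511903  0.16357877] [-5.1  0.1  1.1] [0.026 1.09  0.299] 0.8187426141393086 -0.0013420679991360538
tool f [-3.4 -3.8 -1.1] tau7 0.7841461524367332 turned 2.2792573858606913
G 0.30484396209464365
0.197 1.2 0.8163
0.085 0.4 0.8182
```

>>> play_rows(motion=[[0.02,0.03,-0.01,0,0,-0.02,-1],[0.02,0.03,-0.01,0,0,-0.02,-1],[0.02,0.03,-0.01,0,0,-0.02,-0.6],[0.02,0.03,-0.01,0,0,-0.02,-0.2],[0.02,0.03,-0.01,0,0,-0.02,0.2]])

```text
clock: 20.2
position: [0.5817, -0.1251, 0.1637]
tool_rot: [3.141, -0.001, 0.839]
force: [-0.2, -0.2, 1.0]
grip_width: 0.0453
finger_force: 0.0
```

>>> play_rows(motion=[[0,0,0,0,0,0,1],[0,0,0,0,0,0,1],[0,0,0,0,0,0,1],[0,0,0,0,0,0,1],[0,0,0,0,0,0,1]])

```text
clock: 20.7
position: [0.5813, -0.1251, 0.1634]
tool_rot: [-3.142, -0.0, 0.838]
force: [0.8, 0.9, -0.3]
grip_width: 0.0855
finger_force: 0.0
```

>>> play_rows(motion=[[0,0,-2,0,0,0,1],[0,0,-4,0,0,0,1],[0,0,-6,0,0,0,1],[0,0,-10,0,0,0,1],[0,0,-14,0,0,0,1]])

```text
clock: 21.2
position: [0.5809, -0.1251, 0.3046]
tool_rot: [-3.141, 0.001, 0.838]
force: [0.0, 0.7, 0.7]
grip_width: 0.0853
finger_force: 0.0
```

```bash
python3 st.py; python3 - <<'E'
from h import *
print(mv(observe()['position'],observe()['tool_rot'],[.44,-.02,.30],observe()['tool_rot'][2]))
E
```

```text
21.2 [ 0.58088905 -0.12511989  0.30456745] [0.  0.7 0.7] [-0.008 -0.065 -0.018] 0.8380591573524934 -0.1021210677651144
tool f [ 0.6 -0.5 -0.7] tau7 0.9918636828660965 turned 2.2599408426475067
G -0.014472202502429745
[-1.61, -17.5, 0.47, -0.0, 0.0, -0.0]
```

Now I move aside and check the knob angle and the mould.

>>> play_rows(motion=[[-0.3,-3.5,0,0,0,0,1],[-0.6,-7,0,0,0,0,1],[-1,-10.5,0,0,0,0,1],[-1.3,-14,0,0,0,0,1],[-1.6,-17.5,0,0,0,0,1]])

```text
clock: 21.7
position: [0.4418, -0.0213, 0.3033]
tool_rot: [-3.141, -0.0, 0.838]
force: [0.3, 0.1, 1.2]
grip_width: 0.0853
finger_force: 0.0
```

```bash
python3 - <<'E'
from h import *
g,d=grab('top'); g2,d2=grab('scene')
u0,v0=proj('top',[*O,.19])[0].astype(int);pts=[]
for v in range(v0-18,v0+19):
  for u in range(u0-18,u0+19):
    if d[v,u]>0:
      X=px('top',u,v,d=d[v,u])
      if .184<X[2]<.202: pts.append(X)
q=np.array(pts);print(len(q),q.mean(0))
w,V=np.linalg.eigh(np.cov(q[:,:2].T));print('ang',np.degrees(np.arctan2(V[1,1],V[0,1])),np.sqrt(w)*np.sqrt(12)*1000,'gripper bar ang',np.degrees(.838))
t=cv2.cvtColor(g,4)[145:275,310:410];sc=cv2.cvtColor(g2,4)[140:250,205:315]
o=np.zeros((520,800,3),np.uint8);o[:,:400]=cv2.resize(t,(400,520),interpolation=2);o[:400,400:]=cv2.resize(sc,(400,400),interpolation=2)
cv2.imwrite('pics/c3.png',cv2.convertScaleAbs(o,alpha=1.6))
E
```

```text
76 [ 0.57880072 -0.12367465  0.19059072]
ang 47.20887980102658 [13.74632106 44.81298644] gripper bar ang 48.013863231962986
```

View pics/c3.png

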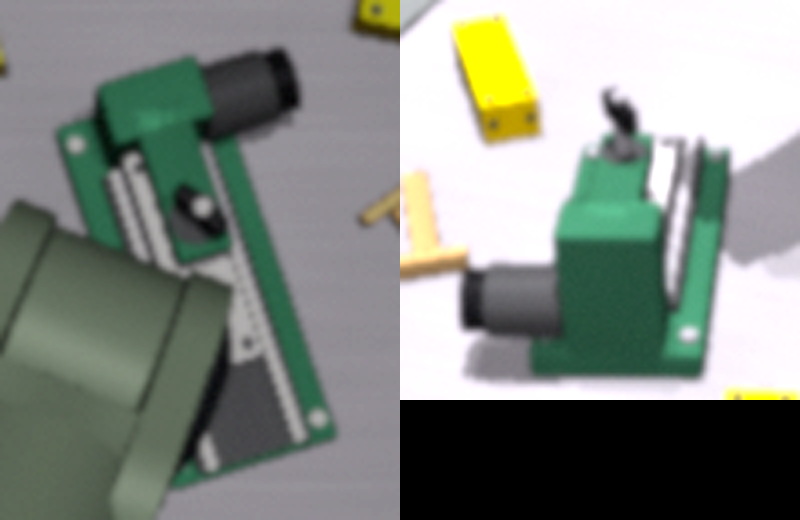

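The mould is home, with its near end at top crop (240,350). The knob stayed at the released angle: 47° seen against 48° commanded. The robot is clear of everything.

```bash
python3 -c "
from workcell import bot
print(bot.job_done())"
```

```text
the job is handed in; nothing more can be done
None
```

The job is handed in: the mould is home against the stop column and the clamp is screwed down to an estimated 20 N (noisy readings, roughly 13 to 30 N); I released the knob, it held its angle, and I touched nothing else on the bench.

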